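# Gauge a spring clamp's gap with a taper feeler

### The arm

A 6-joint arm with a two-finger parallel gripper is mounted at the origin on a cart in front of the work surface, level with it; the furniture and walls round the work are solid. World frame = base frame: x ahead of the robot, y to its left, z up, the work surface at z = 0. Lengths are in m, angles in degrees, forces in N, time in s.
With the tool pointing down it reaches from about 0.35 to 0.725 m from the base axis. Payload 4.3 kg.
Tool frame: the origin (TCP) lies at the very end of the fingers, on their centre line; the grasp point (between the pads) lies 19 mm behind it; x points along the fingers, y is the direction in which the jaws open and shut, and the axes are right-handed (so a half turn about x gives the same grasp; the last joint's range is limited). The gripper opens to 85 mm and grips with 20 to 120 N. Pads are 22 mm wide; open, the fingers measure 114 mm over their backs; the gripper's body (76 mm by 85 mm) begins 54 mm behind the grasp point. The pads swing forward as they close: fully open they stand 13 mm farther back than shut.
Start: joints at [-81.549, 21.618, 4.641, 73.018, 0, 83.68], TCP at [0.147, -0.556, 0.196] pointing down, gripper open.
Joint ranges: [-156.06, 156.06], [-48.1, 94.91], [-58.44, 69.94], [-101.28, 121.22], [-78.64, 73.56], [-180, 180]. Speed limits (degrees/s): [147.25, 147.25, 180, 180, 180, 180].

### API

Orientations are given as [roll, pitch, yaw] about the fixed x, y, z axes, in that order (R = Rz(yaw) Ry(pitch) Rx(roll)).
In Python, from bench import arm, cams gives the robot as it stands. Calls block until the motion is done:
- arm.reach(position, orientation): joint-space move of the TCP to a pose.
- arm.movel(position, ori=None, v=0.15): straight line of the TCP; ori=None keeps the orientation; v is the mean speed in m/s.
- arm.movej(angles): joint-space move.
- arm.command_gripper(opening, newtons=None): finger opening in m; newtons is the grip in N (None keeps the last); returns when the fingers have stopped.
- arm.wait(seconds).
- arm.ik(position, orientation): joint angles nearest the present ones, or None.
- arm.sense(): the state.
- cams.grab_frame(name): name is "scene" or "top"; returns (picture, depth): 420x560x3 uint8, red, green, blue; 420x560 float32, m along the optical axis (not along the pixel's ray), 0 where there is no reading.
- cams.camera_model(name): a dict with "mtx" (3x3 intrinsics, pixels), "world_to_cam" (4x4, takes a point from world to camera coordinates). Camera axes: x right, y down, z forward; pixel columns grow to the right and rows downward; lengths in m; the calibration is good to about 2 mm. A picture is of the moment at which its call begins. camera_model takes no time and is no camera call.
A pose or a line that the arm cannot do raises arm.PlanningError and nothing moves.
- arm.close_job(): hands the job in, once; it reports no verdict.
The state is a dict: "t": time; "qpos": joint angles; "dq": joint speeds; "joint_efforts": joint torques, N m; "ee_pos": TCP position; "eef_rot": TCP orientation; "wrist_force": force on the tool from outside, world axes, zero at the start; "wrist_torque": the same for the moment, N m; "opening": finger opening in m.
Only numpy, scipy, OpenCV 4.12 (cv2) and the standard library are available. Lean on these libraries where they do the work, as an engineer would, in place of code of your own. Each camera call takes 0.05 s, during which the arm holds its last target.

### The job

Check the opening of the spring clamp: lift the orange-handled taper gauge out of its grey stand and slowly slide its blade down into the gap between the steel fixed jaw and the brass plunger nose, flat face flush on the fixed jaw and tapered face to the nose. The gap is not known beforehand, so feel for the fit: press down gently, with about 8 N, until the gauge is nipped, without forcing or dropping it, then let go and leave it standing upright in the gap, ready to be read. Leave the vial, the white bottle and the timer beside the work where they are.

Things in the scene. Friction and masses are not known exactly. Their poses are not given: they have to be found in the camera images.
- gauge: Loose taper gauge, about 90 g: steel wedge blade 26 wide, 56 long, under an orange handle (x 0 to 12.5, y +-18, z 56 to 106 mm). Origin: middle of the tip's lower edge on the flat face; z up to the handle, y along the width, x from the flat face (plane x=0, blade and handle flush) to the tapered face. Blade 3 mm thick at the tip, 1 mm thicker per 6 mm of height. Friction about 0.6.
- gauge_low (a point): Point on the gauge's flat face, 10 mm above the tip, middle of the width.
- gauge_back (a point): Centre of the handle's face on the gauge's tapered (+x) side: 12.5 mm from the flat face's plane, 81 mm above the tip. That blade face has dark graduation marks.
- stand: Fixed grey stand, block 50 x 74, 65 mm high, foot 74 x 96 x 6 mm. Origin under its centre, z up. Through it a slot 15.5 (x) by 29 mm (y); the gauge hangs in it upright by its handle's lower edges, tip 9 mm above the worktop, axes parallel to the stand's within a few degrees, flat face to the stand's -x.
- clamp: Fixed clamp: base plate (x -36 to 88, y -32 to 32, 10 mm thick) and steel fixed jaw. Origin at worktop level under the middle of the jaw's face; z up. The face is the plane x=0, y -20 to 20, flat and upright from z 10 to 80 mm; the jaw is 14 mm thick on the -x side, its top (87 mm) rounded with 7 mm radius. Opposite, on +x, stand the blue plunger carriage and brass nose.
- jaw_mouth (a point): Point on the jaw-face plane (clamp x=0, y=0), 87 mm above the worktop; the gap's mouth is on its +x side. Pressing the gauge down with 8 N, flat face lying on the jaw, leaves a nip force of roughly 5 to 9 N, which friction holds when let go.
- vial: Small white vial with a white cap, 23 mm across, 52 mm high, standing loose; origin at the centre of its underside.
- bottle: White bottle with a red cap, 45 mm across, 104 mm high, standing loose; origin at the centre of its underside.
- timer: White bench timer lying face up, 66 x 66 x 21 mm, loose; origin at the centre of its underside.
- nose_level (a point): Point on the jaw face (clamp x=0, y=0) opposite the nose, 60 mm above the worktop. The nose is a level bar, 12 mm diameter, 30 mm long along y. Gap from here to it: 4 to 8.5 mm, unknown. It yields to +x by up to 6 mm against a spring, 6 N per mm, and presses the gauge on the jaw. The carriage, 75 mm high, starts 20 mm behind the nose's front and is fixed.
Things that resemble listed ones, but are neither listed nor needed, are in the scene too. What is shaped like the stand but green is not meant.

How it is judged (in metres and radians):
On the way, in this order (a step that is already met when the one before it is completed fails the run):
1. the gauge is lifted out of the stand (z of gauge in the frame of stand above 0.075 m), for 0.1 s.
2. the blade's tip is in the gap beside the fixed jaw (z of gauge in the frame of clamp below 0.066 m and x of gauge in the frame of clamp between -0.003 and 0.006 m and y of gauge in the frame of clamp between -0.01 and 0.01 m), for 0.1 s.
At the end, for the whole second after the job is handed in: The released gauge rests in the gap: tip 11 to 66 mm above worktop, within 10 mm of jaw middle along y; flat face within 2.5 mm of the jaw (handle's tapered side 9.5 to 15.5 mm off the jaw plane); tilt under 0.06 rad; force between gauge and fixed jaw 2.5 to 14 N (z of gauge in the frame of clamp between 0.011 and 0.066 m and y of gauge in the frame of clamp between -0.01 and 0.01 m and x of gauge_low in the frame of clamp between -0.0025 and 0.0025 m and x of gauge_back in the frame of clamp between 0.0095 and 0.0155 m and angle between gauge's own z axis and vertical below 0.06 rad and contact force between gauge and clamp between 2.5 and 14 N and linear speed of gauge below 0.01 m/s); the robot touches nothing.
It fails at once if the gauge is forced: more than 20 N between gauge and clamp (contact force between gauge and clamp above 20 N).
It fails at once if the gauge is dropped or rammed into the gap (faster than 0.3 m/s there) (z of gauge in the frame of clamp below 0.085 m and horizontal distance between gauge and clamp below 0.03 m and linear speed of gauge above 0.3 m/s).
It fails at once if the robot presses the clamp's base or fixed jaw with more than 15 N (contact force between any of the fingers, the arm and clamp above 15 N).
It fails at once if the vial, the bottle or the timer is moved more than 20 mm (distance of any of vial, bottle, timer from where it was at the start of the episode above 0.02 m).
It also fails if it takes over 64 s, if anything falls off the work surface, if the arm or the gripper's body presses on something with over 40 N, if the wrist force passes 120 N, or if a joint passes its speed limit or range.

## Working session

There is one attempt and no reset: what is moved stays moved. The work goes in short steps, each a Python script; the robot and the scene stay as the last script left them, time stands still between calls to the robot, and variables do not carry over. Pictures are saved under pics/ and viewed, and the job is handed in when it is done.

```bash
mkdir -p pics; ls; python3 - <<'E'
from bench import arm, cams
import cv2, numpy as np
for n in ("scene","top"):
    p,d=cams.grab_frame(n); cv2.imwrite(f"pics/{n}0.png",p[...,::-1]); np.savez(f"pics/{n}0.npz",p=p,d=d)
    m=cams.camera_model(n); print(n,m["mtx"].round(1).tolist(),np.round(m["world_to_cam"],3).tolist())
print(arm.sense())
E
```

```text
pics
scene [[542.6, 0.0, 274.8], [0.0, 542.6, 216.0], [0.0, 0.0, 1.0]] [[-0.854, -0.521, -0.006, 0.484], [-0.256, 0.43, -0.866, 0.196], [0.454, -0.737, -0.5, 0.989], [0.0, 0.0, 0.0, 1.0]]
top [[388.4, 0.0, 282.1], [0.0, 388.4, 211.9], [0.0, 0.0, 1.0]] [[0.021, -1.0, 0.005, 0.067], [-0.978, -0.022, -0.209, 0.546], [0.209, -0.001, -0.978, 0.8], [0.0, 0.0, 0.0, 1.0]]
{'t': 0.1, 'qpos': array([-8.15491027e+01,  2.16560789e+01,  4.57352296e+00,  7.30169901e+01,
       -1.38611862e-03,  8.36788523e+01]), 'dq': array([ 0.07392254, -0.11928365,  0.20451723, -0.0090035 , -0.02029201,
        0.02419767]), 'joint_efforts': array([ 3.27907392e-04, -4.64695108e+01,  2.70581585e+01,  1.21151251e-02,
       -1.59774818e-04, -9.55653007e-06]), 'ee_pos': array([ 0.14650326, -0.55538882,  0.19529044]), 'eef_rot': array([-95.52339108,  89.90044428,  99.2486551 ]), 'wrist_force': array([-0.22075119, -0.23361574, -0.66987567]), 'wrist_torque': array([ 0.0109879 , -0.01493492, -0.02536713]), 'opening': 0.08536806673783136}
```

View pics/scene0.png

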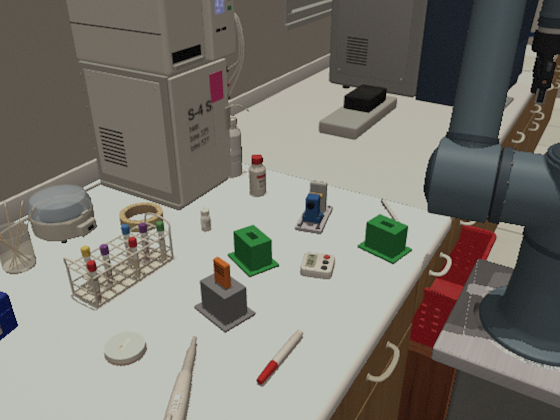

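View pics/top0.png

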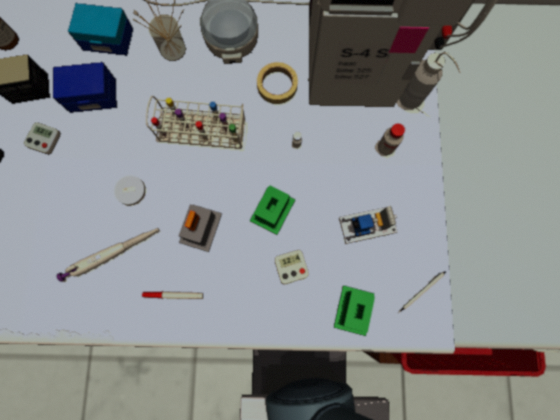

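The top view shows the grey stand with its orange handle at about (200,227), the clamp at (368,225), the timer at (291,267), the vial at (297,139) and the bottle at (393,138). There are green decoy stands at (273,209) and (355,310). Next I'll measure them.

```bash
cat > h.py <<'E'
import cv2, numpy as np
from bench import arm, cams
def cloud(n,d):
    m=cams.camera_model(n); K=m["mtx"]; T=np.array(m["world_to_cam"])
    v,u=np.mgrid[0:d.shape[0],0:d.shape[1]]
    c=np.stack([(u-K[0][2])*d/K[0][0],(v-K[1][2])*d/K[1][1],d],-1)
    return (c-T[:3,3])@T[:3,:3]
def proj(n,P):
    m=cams.camera_model(n); T=np.array(m["world_to_cam"]); c=np.asarray(P,float)@T[:3,:3].T+T[:3,3]
    q=c@np.array(m["mtx"]).T; return q[...,:2]/q[...,2:]
def crop(p,x0,y0,x1,y1,s,fn):
    cv2.imwrite(fn,cv2.resize(p[y0:y1,x0:x1,::-1],None,fx=s,fy=s,interpolation=cv2.INTER_CUBIC))
E
python3 - <<'E'
from h import *
ims=[]
for n,bs in (("top",[(170,195,230,260),(335,195,405,255)]),("scene",[(190,250,260,330),(290,170,340,235)])):
    z=np.load(f"pics/{n}0.npz"); p=z["p"]; X=cloud(n,z["d"])
    for b in bs:
        ims.append(cv2.resize(p[b[1]:b[3],b[0]:b[2],::-1],(390,290),interpolation=cv2.INTER_CUBIC))
    hsv=cv2.cvtColor(p,cv2.COLOR_RGB2HSV)
    for nm,b,lo,hi in (("orange",bs[0],(3,150,80),(15,255,255)),("blue",bs[1],(100,120,40),(125,255,255)),):
        m=np.zeros(p.shape[:2],bool); m[b[1]:b[3],b[0]:b[2]]=True
        m&=cv2.inRange(hsv,lo,hi)>0
        q=X[m]; print(n,nm,len(q),q.min(0).round(4),q.max(0).round(4),np.median(q,0).round(4))
        t=q[q[:,2]>np.percentile(q[:,2],90)-.004]; print("  top",len(t),t.mean(0).round(4),cv2.minAreaRect((t[:,:2]*1000).astype(np.float32)))
cv2.imwrite("pics/crops0.png",np.vstack([np.hstack(ims[:2]),np.hstack(ims[2:])]))
E
```

```text
top orange 106 [0.3649 0.079  0.063 ] [0.5338 0.2886 0.8965] [0.5132 0.2678 0.1136]
  top 96 [0.5106 0.2636 0.1303] ((437.3272705078125, 182.80162048339844), (251.18704223632812, 31.6442813873291), 47.93783187866211)
top blue 232 [ 0.3649 -0.12    0.0196] [0.5401 0.079  0.8965] [ 0.52   -0.1019  0.0732]
  top 155 [ 0.5226 -0.1004  0.0794] ((455.7945251464844, -12.394737243652344), (33.27592468261719, 255.53280639648438), 37.42548370361328)
scene orange 326 [0.0148 0.2635 0.0656] [0.5306 0.8975 0.6676] [0.507  0.2752 0.094 ]
  top 81 [0.5002 0.2882 0.1289] ((264.273193359375, 574.7754516601562), (24.025360107421875, 815.5076904296875), 39.38667297363281)
scene blue 357 [ 0.0148 -0.1169  0.0139] [0.5399 0.8975 0.6676] [ 0.5172 -0.0886  0.0415]
  top 73 [ 0.515  -0.0815  0.0834] ((279.07330322265625, 397.0084533691406), (29.735109329223633, 1131.6279296875), 26.326536178588867)
```

View pics/crops0.png

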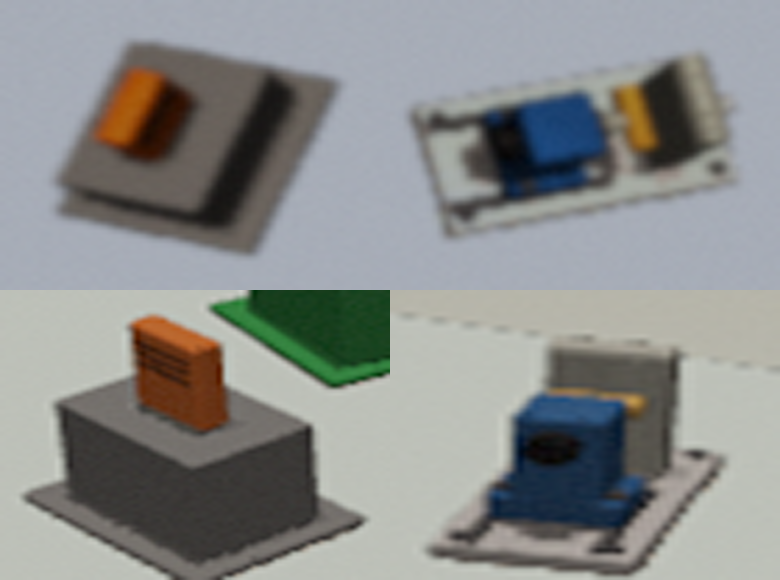

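```bash
python3 - <<'E'
from h import *
np.set_printoptions(suppress=True,precision=4)
def show(n,b,lab):
    z=np.load(f"pics/{n}0.npz"); X=cloud(n,z["d"]); q=X[b[1]:b[3],b[0]:b[2]].reshape(-1,3); q=q[(z["d"][b[1]:b[3],b[0]:b[2]].ravel()>0)]
    return q
S={}
for n,b in (("top",(170,195,235,265)),("scene",(185,245,265,335))):
    q=show(n,b,0); S[n]=q
    for lo,hi in ((-.01,.004),(.004,.012),(.058,.072),(.105,.13)):
        t=q[(q[:,2]>lo)&(q[:,2]<hi)]
        if len(t)>5: print(n,"stand z",lo,hi,len(t),np.median(t,0),cv2.minAreaRect((t[:,:2]*1000).astype(np.float32)))
for n,b in (("top",(330,190,405,255)),("scene",(290,170,340,240))):
    q=show(n,b,0); S[n]=q
    for lo,hi in ((-.01,.004),(.006,.016),(.05,.07),(.07,.08),(.08,.095)):
        t=q[(q[:,2]>lo)&(q[:,2]<hi)]
        if len(t)>5: print(n,"clamp z",lo,hi,len(t),np.median(t,0),cv2.minAreaRect((t[:,:2]*1000).astype(np.float32)))
z=np.load("pics/top0.npz");X=cloud("top",z["d"])
print((X[205:245,355:400:1,2]*1000).astype(int)[::4])
E
```

```text
top stand z -0.01 0.004 3235 [ 0.5031  0.253  -0.0007] ((511.9819030761719, 266.1866149902344), (166.76390075683594, 153.86866760253906), 2.3010222911834717)
top stand z 0.004 0.012 321 [0.4856 0.247  0.0057] ((516.8525390625, 268.480712890625), (118.11761474609375, 104.40652465820312), 63.601139068603516)
top stand z 0.058 0.072 602 [0.5088 0.261  0.0644] ((515.0178833007812, 267.6816711425781), (51.04218292236328, 73.93006896972656), 73.91940307617188)
top stand z 0.105 0.13 121 [0.5147 0.2661 0.1134] ((514.758056640625, 267.2408142089844), (13.114469528198242, 35.24663543701172), 73.65824890136719)
scene stand z -0.01 0.004 3834 [0.5534 0.2147 0.001 ] ((561.68017578125, 199.6873779296875), (163.7218780517578, 317.70965576171875), 39.576637268066406)
scene stand z 0.004 0.012 853 [0.5256 0.2749 0.0071] ((566.3253784179688, 208.05262756347656), (169.7152099609375, 287.2446594238281), 31.392314910888672)
scene stand z 0.058 0.072 691 [0.5059 0.2779 0.0655] ((513.7901000976562, 208.593994140625), (189.71275329589844, 84.0920639038086), 88.80158233642578)
scene stand z 0.105 0.13 152 [
[... 2860 characters left out ...]
8  43  40  33  25   7   8
    7  10   4  10  10  11  10  10   8  15  18  15   9   9   8  11  10  10
   10   9  11  12  10  10   0   0  -2]
 [ 14  27  25  29  32  30  31  27  29  26  26  27  25  22  17  13  16  10
    9  11   9   9   8  12   9   7   7   5   3   9   9   8   9  10  10   8
    5   4   0   0  -3  -1  -2  -1   0]
 [  9   8  11   9   9   8   8  11   8   6   7  10  10   8   8   9   9   7
    9   2   0  -1  -1   0   0   2  -1   0   0   0  -2  -1  -1  -3   0   0
    0  -2  -4  -1  -3  -1  -1   2   0]
 [  5   2   0  -1  -2   0   0   0   0  -1  -2  -2   0   0   0  -2   1  -1
   -1  -1   0  -4  -1   0   1  -1   2   0   0   0  -2  -2  -1   0   1   0
    1   0   0  -1  -2   0   1   0  -1]]
```

The clamp and stand fits match the given dimensions: plate 64x124 mm, stand top 51x74 mm, handle 13x35 mm. Next I'll refine the jaw plane and check reachability.

```bash
python3 - <<'E'
from h import *
np.set_printoptions(suppress=True,precision=4)
c=np.array([.5303,-.1225])
for ang in (103.43,103.43):
  a=np.radians(ang); ex=np.array([np.cos(a),np.sin(a)]); ey=np.array([-ex[1],ex[0]]); o=c-.026*ex
for n in ("top","scene"):
    z=np.load(f"pics/{n}0.npz"); X=cloud(n,z["d"]).reshape(-1,3)
    r=X[:,:2]-o; lx=r@ex; ly=r@ey
    k=(abs(lx)<.005)&(abs(ly)<.019)&(X[:,2]>.02)&(X[:,2]<.076)
    A=np.c_[np.ones(k.sum()),ly[k],X[k,2]-.06]; s=np.linalg.lstsq(A,lx[k],rcond=None)
    print(n,"jaw face lx=",s[0],k.sum(),(A@s[0]-lx[k]).std())
    k=(abs(lx+.007)<.02)&(X[:,2]>.0835)&(X[:,2]<.1)&(abs(ly)<.03); t=X[k]; print(" jawtop", lx[k].mean(),ly[k].min(),ly[k].max(),X[k,2].max())
    k=(abs(lx-.01)<.008)&(abs(ly)<.025)&(X[:,2]>.058)&(X[:,2]<.07)&(lx>.003); print(" nose",k.sum(),np.percentile(lx[k],[2,10,50,90,98]),ly[k].min(),ly[k].max(),np.percentile(X[k,2],95))
    k=(X[:,2]>.006)&(X[:,2]<.014)&(lx>-.05)&(lx<.1)&(abs(ly)<.045)
    print(" plate",cv2.minAreaRect((X[k,:2]*1000).astype(np.float32)), np.percentile(lx[k],[.5,99.5]),np.percentile(ly[k],[.5,99.5]))
print("o",o)
q0=arm.sense()["qpos"]
for P in ([.5147,.2680,.082],[.5147,.2680,.25],[.536,-.148,.22],[.536,-.148,.11]):
    for yy in (73.9,253.9,103.4,283.4):
        q=arm.ik(P,[0,90,yy-90]); print(P,yy,None if q is None else np.round(q,1))
E
```

```text
top jaw face lx= [-0.0004 -0.0038  0.0034] 108 0.00046336383526410365
 jawtop -0.006270068193724643 -0.01929359654347114 0.01996145390782464 0.08987500032765437
 nose 56 [0.0091 0.0105 0.014  0.0173 0.018 ] -0.014659608695928712 0.014975100622947601 0.06635616423304527
 plate ((530.2672729492188, -122.48473358154297), (63.866058349609375, 123.5643310546875), 13.433934211730957) [-0.0348  0.0876] [-0.0318  0.0319]
scene jaw face lx= [ 0.0002  0.003  -0.0093] 147 0.0020283491257177266
 jawtop -0.0021201288122643567 -0.01990492036294611 0.01916510811559493 0.09017872879194026
 nose 23 [0.0036 0.0042 0.0148 0.0175 0.0178] -0.015410506485519566 0.019184575231910486 0.0690027856659885
 plate ((529.7169189453125, -117.554443359375), (64.37698364257812, 128.16172790527344), 13.6947660446167) [-0.0319  0.093 ] [-0.0324  0.0315]
o [ 0.5363 -0.1478]
[0.5147, 0.268, 0.082] 73.9 [21.2 25.4 -6.9 57.7  0.  37.3]
[0.5147, 0.268, 0.082] 253.9 [  21.2   25.4   -6.9   57.7    0.  -142.7]
[0.5147, 0.268, 0.082] 103.4 [21.2 25.4 -6.9 57.7  0.   7.8]
[0.5147, 0.268, 0.082] 283.4 [  21.2   25.4   -6.9   57.7    0.  -172.2]
[0.5147, 0.268, 0.25] 73.9 [21.2 22.  13.2 81.1  0.  37.3]
[0.5147, 0.268, 0.25] 253.9 [  21.2   22.    13.2   81.1    0.  -142.7]
[0.5147, 0.268, 0.25] 103.4 [21.2 22.  13.2 81.1  0.   7.8]
[0.5147, 0.268, 0.25] 283.4 [  21.2   22.    13.2   81.1    0.  -172.2]
[0.536, -0.148, 0.22] 73.9 [-22.   19.1   4.5  75.4   0.   -5.9]
[0.536, -0.148, 0.22] 253.9 [-22.   19.1   4.5  75.4   0.  174.1]
[0.536, -0.148, 0.22] 103.4 [-22.   19.1   4.5  75.4   0.  -35.4]
[0.536, -0.148, 0.22] 283.4 [-22.   19.1   4.5  75.4   0.  144.6]
[0.536, -0.148, 0.11] 73.9 [-22.   21.7  -8.3  60.1   0.   -5.9]
[0.536, -0.148, 0.11] 253.9 [-22.   21.7  -8.3  60.1   0.  174.1]
[0.536, -0.148, 0.11] 103.4 [-22.   21.7  -8.3  60.1   0.  -35.4]
[0.536, -0.148, 0.11] 283.4 [-22.   21.7  -8.3  60.1   0.  144.6]
```

```bash
python3 - <<'E'
from h import *
np.set_printoptions(suppress=True,precision=4)
Y=73.9-90
arm.reach([.5147,.2677,.19],[0,90,Y])
arm.command_gripper(.05)
arm.movel([.5147,.2677,.083],v=.12)
p,d=cams.grab_frame("scene"); crop(p,180,190,270,320,4,"pics/pre.png")
p,d=cams.grab_frame("top"); crop(p,150,170,260,280,4,"pics/pret.png")
s=arm.sense(); print(s["t"],s["ee_pos"],s["wrist_force"],s["opening"])
E
```

```text
4.8417 [0.5156 0.2681 0.0841] [ 0.1205 -0.1784 -0.1175] 0.04977488958759073
```

View pics/pre.png

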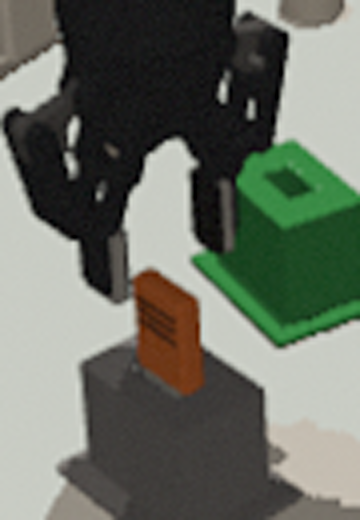

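View pics/pret.png

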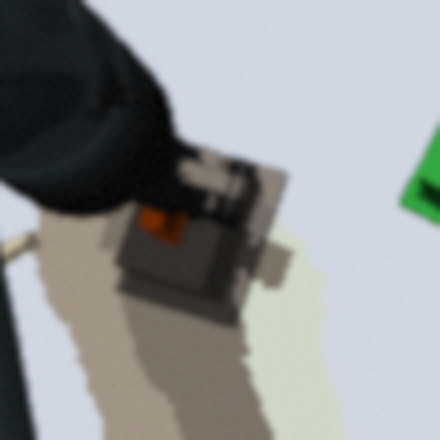

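```bash
python3 - <<'E'
from h import *
np.set_printoptions(suppress=True,precision=4)
s=arm.sense(); print(s["t"],s["ee_pos"],s["eef_rot"],s["qpos"])
for n in ("scene","top"): print(n,proj(n,[[.5156,.2681,.0841],[.5147,.268,.115],[.5147,.268,.065],[.5156+.025*.277,.2681+.025*.96,.0841],[.5156-.025*.277,.2681-.025*.96,.0841]]))
p,d=cams.grab_frame("scene"); X=cloud("scene",d); cv2.imwrite("pics/pre2.png",p[...,::-1]); np.savez("pics/pre2.npz",p=p,d=d)
for u,v in ((210,257),(205,262),(238,245),(233,250),(222,275),(216,262)): print(u,v,X[v,u],p[v,u])
E
```

```text
4.8417 [0.5156 0.2681 0.0841] [37.3377 89.8786 21.2371] [21.2162 25.3057 -6.7166 57.8563  0.     37.3168]
scene [[221.9279 274.6771]
 [221.4146 260.7361]
 [222.9341 283.275 ]
 [210.8193 280.3463]
 [232.7125 269.1734]]
top [[192.6662 220.4985]
 [189.3653 218.1069]
 [194.6166 222.5508]
 [181.6241 217.0626]
 [203.7467 223.9463]]
210 257 [0.5138 0.2996 0.1419] [88 85 80]
205 262 [0.5203 0.3062 0.1331] [10 12 13]
238 245 [0.5011 0.2344 0.1342] [47 44 41]
233 250 [0.5023 0.2485 0.131 ] [14 17 15]
222 275 [0.5067 0.2792 0.0937] [69 37 17]
216 262 [0.5233 0.2729 0.1121] [112  57  25]
```

View pics/pre2.png

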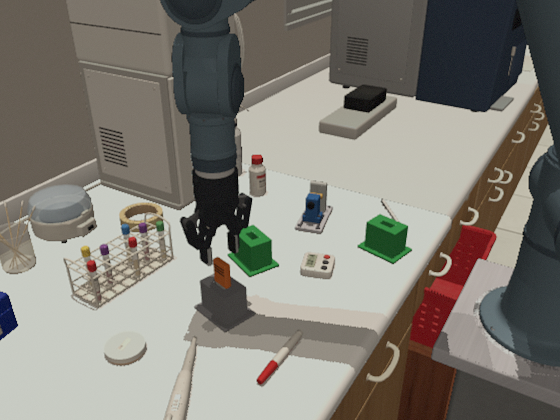

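```bash
python3 - <<'E'
from h import *
np.set_printoptions(suppress=True,precision=4)
T=np.array([.5156,.2681]); ex=np.array([.277,.961]); ey=np.array([-.961,.277])
for n in ("scene","top"):
    p,d=cams.grab_frame(n); X=cloud(n,d).reshape(-1,3)
    r=X[:,:2]-T; lx=r@ex; ly=r@ey
    k=(abs(lx)<.08)&(abs(ly)<.05)&(X[:,2]>.07)&(X[:,2]<.25)&(d.ravel()>0)
    for lo in np.arange(.07,.2,.008):
        m=k&(X[:,2]>=lo)&(X[:,2]<lo+.008)
        for sgn in (-1,1):
            mm=m&(lx*sgn>.014)
            if mm.sum(): print(n,lo.round(3),sgn,mm.sum(),"lx",lx[mm].min().round(3),lx[mm].max().round(3),"ly",ly[mm].min().round(3),ly[mm].max().round(3))
    if n=="top": crop(p,140,160,260,280,5,"pics/pret2.png")
E
```

```text
scene 0.118 -1 8 lx -0.028 -0.024 ly -0.009 0.009
scene 0.118 1 7 lx 0.028 0.034 ly -0.008 0.009
scene 0.126 -1 41 lx -0.036 -0.022 ly -0.013 0.012
scene 0.126 1 26 lx 0.026 0.04 ly -0.006 0.013
scene 0.134 -1 45 lx -0.037 -0.023 ly -0.013 0.011
scene 0.134 1 48 lx 0.027 0.041 ly -0.007 0.012
scene 0.142 -1 46 lx -0.037 -0.023 ly -0.012 0.012
scene 0.142 1 47 lx 0.026 0.041 ly -0.007 0.011
scene 0.15 -1 42 lx -0.037 -0.022 ly -0.011 0.012
scene 0.15 1 48 lx 0.026 0.041 ly -0.007 0.012
scene 0.158 -1 56 lx -0.048 -0.022 ly -0.011 0.013
scene 0.158 1 29 lx 0.028 0.043 ly -0.002 0.013
scene 0.166 -1 67 lx -0.055 -0.023 ly -0.011 0.014
scene 0.166 1 72 lx 0.026 0.058 ly -0.014 0.013
scene 0.174 -1 103 lx -0.057 -0.021 ly -0.012 0.013
scene 0.174 1 121 lx 0.023 0.06 ly -0.014 0.014
scene 0.182 -1 72 lx -0.06 -0.016 ly -0.012 0.017
scene 0.182 1 105 lx 0.021 0.061 ly -0.015 0.019
scene 0.19 -1 84 lx -0.06 -0.015 ly -0.013 0.018
scene 0.19 1 152 lx 0.017 0.064 ly -0.018 0.018
scene 0.198 -1 83 lx -0.062 -0.014 ly -0.012 0.018
scene 0.198 1 108 lx 0.015 0.065 ly -0.016 0.018
top 0.118 -1 1 lx -0.032 -0.032 ly 0.008 0.008
top 0.126 -1 3 lx -0.032 -0.029 ly 0.006 0.01
top 0.134 -1 3 lx -0.032 -0.026 ly 0.008 0.01
top 0.142 -1 3 lx -0.038 -0.032 ly 0.006 0.01
top 0.15 -1 1 lx -0.026 -0.026 ly 0.01 0.01
top 0.158 -1 1 lx -0.04 -0.04 ly 0.007 0.007
top 0.166 -1 35 lx -0.054 -0.029 ly -0.014 0.013
top 0.174 -1 13 lx -0.059 -0.033 ly 0.001 0.013
top 0.182 -1 24 lx -0.056 -0.02 ly -0.016 0.017
top 0.19 -1 25 lx -0.062 -0.021 ly -0.017 0.017
top 0.198 -1 12 lx -0.059 -0.024 ly -0.017 0.017
```

View pics/pret2.png

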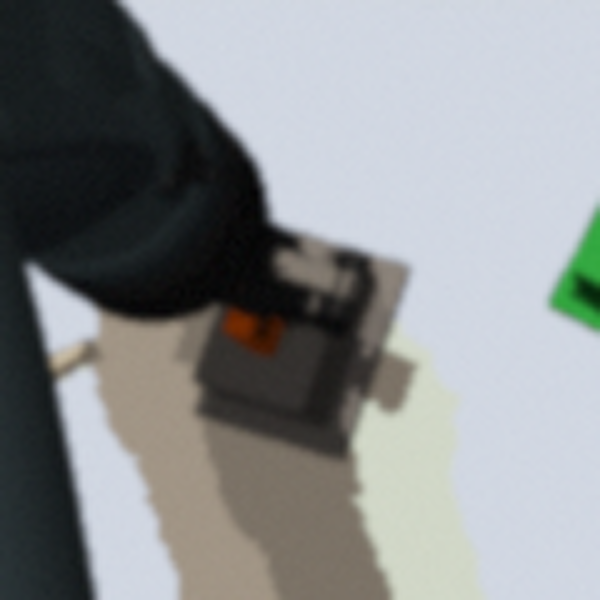

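```bash
cat >> h.py <<'E'
def fingers(n="scene"):
    s=arm.sense(); T=s["ee_pos"]; q=np.radians(sum([0]))
    from scipy.spatial.transform import Rotation as R
    M=R.from_euler('xyz',s["eef_rot"],degrees=True).as_matrix(); ex=M[:2,1]; ey=np.array([-ex[1],ex[0]])
    p,d=cams.grab_frame(n); X=cloud(n,d).reshape(-1,3); r=X[:,:2]-T[:2]; lx=r@ex; ly=r@ey
    dark=(p.reshape(-1,3).max(1)<110)
    k=(abs(lx)<.07)&(abs(ly)<.016)&(X[:,2]>T[2]-.03)&(X[:,2]<T[2]+.15)&(d.ravel()>0)
    out=[]
    for sg in (-1,1):
        m=k&(lx*sg>.014)&(X[:,2]>.07); out.append((m.sum(),np.percentile(X[m,2],[0,1,3]).round(4) if m.sum() else None, np.median(lx[m&(X[:,2]<np.percentile(X[m,2],1)+.03)]).round(4) if m.sum() else None))
    print(n,"t",round(s["t"],2),"TCP",T.round(4),"f",s["wrist_force"].round(2),out); return p,d
E
python3 - <<'E'
from h import *
arm.wait(.5); fingers(); 
T=arm.sense()["ee_pos"]; arm.movel([.5147,.2677,.11],v=.1); fingers()
arm.command_gripper(.03); fingers()
E
```

```text
scene t 5.49 TCP [0.5147 0.2677 0.083 ] f [-0.16 -0.17 -0.24] [(np.int64(886), array([0.1218, 0.1245, 0.1291]), np.float64(-0.0245)), (np.int64(1205), array([0.1222, 0.1285, 0.134 ]), np.float64(0.0341))]
scene t 5.96 TCP [0.5152 0.2679 0.1103] f [ 0.23  0.03 -0.95] [(np.int64(921), array([0.1488, 0.1525, 0.1564]), np.float64(-0.0246)), (np.int64(1261), array([0.1495, 0.1551, 0.1609]), np.float64(0.0349))]
scene t 6.34 TCP [0.5144 0.2676 0.1095] f [0.2  0.06 0.09] [(np.int64(794), array([0.1461, 0.152 , 0.1561]), np.float64(-0.0156)), (np.int64(1195), array([0.1463, 0.1519, 0.157 ]), np.float64(0.0249))]
```

Both cameras show the fingertips about 37 mm above the reported TCP height, even after settling. The handle and table heights are consistent, so I'll trust the cameras in z and descend in small steps, watching the wrist force.

```bash
python3 - <<'E'
from h import *
for z in (.09,.075,.065,.056):
    arm.movel([.5147,.2677,z],v=.08); f=arm.sense()["wrist_force"]; print(z,f.round(2))
    if abs(f[2])>4: break
p,d=fingers(); crop(p,180,190,270,320,4,"pics/d1.png")
E
```

```text
0.09 [0.45 0.04 0.24]
0.075 [0.1  0.5  0.47]
0.065 [-0.42  0.39 -0.29]
0.056 [ 0.8  -0.45  0.09]
scene t 7.66 TCP [0.5142 0.2675 0.0556] f [ 0.8  -0.45  0.09] [(np.int64(701), array([0.0932, 0.0987, 0.1033]), np.float64(-0.0163)), (np.int64(1100), array([0.0914, 0.0984, 0.1027]), np.float64(0.0252))]
```

View pics/d1.png

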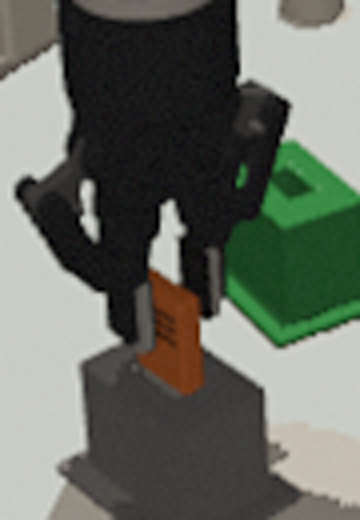

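The fingers now straddle the orange handle, with the tips at about z 0.092. I'll go 8 mm lower and close, then lift and look.

```bash
python3 - <<'E'
from h import *
arm.movel([.5147,.2677,.048],v=.06)
arm.command_gripper(0.0,40)
s=arm.sense(); print(s["t"],s["opening"],s["wrist_force"].round(2),s["ee_pos"])
arm.movel([.5147,.2677,.078],v=.06)
s=arm.sense(); print(s["opening"],s["wrist_force"].round(2))
arm.movel([.5147,.2677,.20],v=.15); arm.wait(.4)
s=arm.sense(); print(s["t"],s["opening"],s["wrist_force"].round(2),s["wrist_torque"].round(3),s["ee_pos"])
for n,b in (("scene",(180,110,290,250)),("top",(140,140,260,260))):
    p,d=cams.grab_frame(n); crop(p,*b,4,f"pics/l_{n}.png"); np.savez(f"pics/l_{n}.npz",p=p,d=d)
E
```

```text
8.275 0.01184207702723312 [ 0.09  0.28 -0.15] [0.5148045  0.26773299 0.04811548]
0.01195433382116822 [ 0.07 -0.89 -1.64]
10.2917 0.012004456941347887 [ 0.6   1.27 -0.33] [0.02  0.028 0.017] [0.51449384 0.26760776 0.19964722]
```

View pics/l_scene.png

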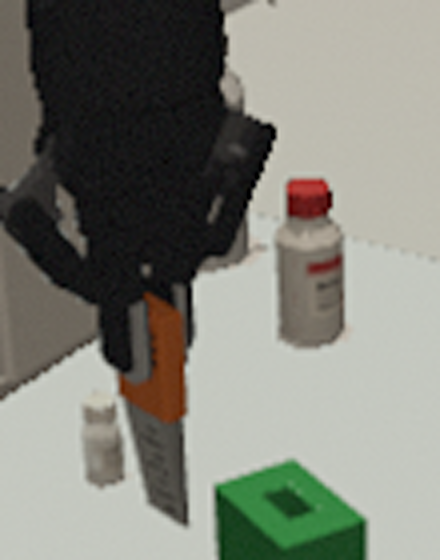

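View pics/l_top.png

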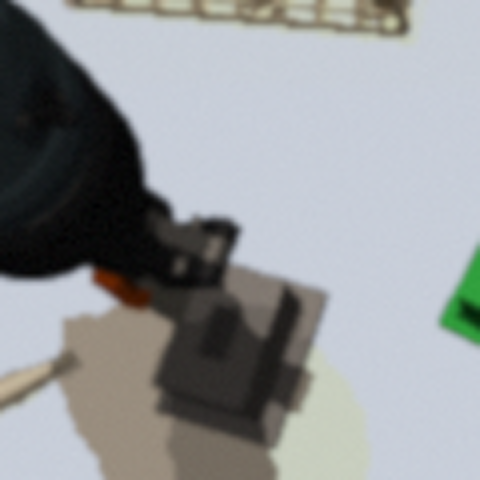

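Lifted. The graduated tapered face is towards the scene camera (left in the crop) and the tip is at crop (187,523), so gauge +x is the tool's +y. I'll overlay the predicted gauge on the picture to check the in-hand pose.

```bash
cat >> h.py <<'E'
def gaugepts():
    P=[]
    for z,t,w in ((0,3,13),(56,12.33,13),(56,12.5,18),(106,12.5,18)):
        for x in (0,t):
            for y in (-w,w): P.append((x,y,z))
    return np.array(P)/1000
ED=[(a,b) for k in (0,4,8,12) for a,b in ((k,k+1),(k+2,k+3),(k,k+2),(k+1,k+3))]+[(i,i+4) for i in (0,1,2,3,8,9,10,11)]
def gworld(T,ang,dz=-.039,dy=0.,dx=-.00625):
    a=np.radians(ang); ex=np.array([np.cos(a),np.sin(a),0]); ey=np.array([-ex[1],ex[0],0]); 
    o=np.array([T[0],T[1],T[2]+dz])+dx*ex+dy*ey
    return o,ex,ey
def draw(n,p,W,b,s,fn):
    im=cv2.resize(p[b[1]:b[3],b[0]:b[2],::-1],None,fx=s,fy=s,interpolation=cv2.INTER_CUBIC)
    q=((proj(n,W)-[b[0],b[1]]+.5)*s).astype(int)
    for a,c in ED: cv2.line(im,tuple(map(int,q[a])),tuple(map(int,q[c])),(0,255,0),1)
    cv2.imwrite(fn,im)
E
python3 - <<'E'
from h import *
np.set_printoptions(suppress=True,precision=4)
T=[.51449,.26761,.19965]; o,ex,ey=gworld(T,73.9)
G=gaugepts(); W=o+G[:,:1]*ex+G[:,1:2]*ey+G[:,2:]*[0,0,1]
z=np.load("pics/l_scene.npz"); draw("scene",z["p"],W,(190,170,250,250),7,"pics/ov.png")
X=cloud("scene",z["d"]).reshape(-1,3)
r=X-o; L=np.c_[r@ex,r@ey,r[:,2]]
k=(abs(L[:,0]-.006)<.02)&(abs(L[:,1])<.022)&(L[:,2]>-.02)&(L[:,2]<.055); 
print("lowest",np.percentile(L[k,2],[0,1,2]))
for a,b in ((0,.01),(.01,.02),(.02,.03),(.03,.04),(.04,.054)):
    m=k&(L[:,2]>a)&(L[:,2]<b); print(a,m.sum(),"x",np.percentile(L[m,0],[10,50,90]),"y",np.percentile(L[m,1],[2,98]))
A=k&(L[:,2]>.004)&(abs(L[:,1])<.011)
M=np.c_[np.ones(A.sum()),L[A,1],L[A,2]]; print("tapered plane fit x=",np.linalg.lstsq(M,L[A,0],rcond=None)[0],"expect .003,0,.1667")
E
```

```text
lowest [0.0001 0.0012 0.0024]
0 39 x [0.0032 0.005  0.006 ] y [-0.0126  0.0123]
0.01 49 x [0.0031 0.0063 0.0076] y [-0.0127  0.0134]
0.02 54 x [0.0041 0.0081 0.0094] y [-0.0131  0.0142]
0.03 57 x [0.0044 0.0095 0.0112] y [-0.0133  0.014 ]
0.04 90 x [0.0039 0.0112 0.0131] y [-0.0124  0.0145]
tapered plane fit x= [ 0.0042 -0.0693  0.1631] expect .003,0,.1667
```

View pics/ov.png

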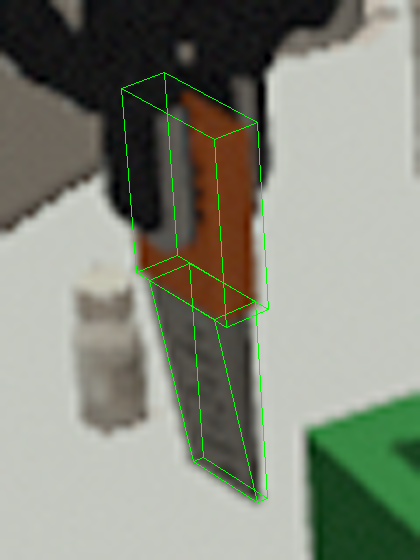

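The overlay matches: tip 39 mm below the TCP and centred across the width. Next I'll move above the clamp, 6 mm off the jaw, and take the force baseline.

```bash
cat >> h.py <<'E'
CA=103.43; a_=np.radians(CA); EX=np.array([np.cos(a_),np.sin(a_)]); EY=np.array([-EX[1],EX[0]]); O=np.array([.5363,-.1478])
def tgt(lx,tip,ly=0.): 
    xy=O+(lx+.00625)*EX+ly*EY; return [xy[0],xy[1],tip+.039]
def force(n=6,dt=.03):
    F=[]
    for _ in range(n): F.append(arm.sense()["wrist_force"]); arm.wait(dt)
    F=np.mean(F,0); return np.array([F[:2]@EX,F[:2]@EY,F[2]])
def pose():
    T=arm.sense()["ee_pos"]; r=T[:2]-O; return np.array([r@EX-.00625,r@EY,T[2]-.039])
E
python3 - <<'E'
from h import *
np.set_printoptions(suppress=True,precision=4)
arm.reach(tgt(.006,.15),[0,90,CA-90]); 
arm.movel(tgt(.006,.10),v=.1); arm.wait(.3)
print(arm.sense()["t"],pose(),arm.sense()["eef_rot"],"F",force(10),force(10))
W0,ex,ey=gworld(arm.sense()["ee_pos"],CA); G=gaugepts(); W=W0+G[:,:1]*ex+G[:,1:2]*ey+G[:,2:]*[0,0,1]
p,d=cams.grab_frame("scene"); draw("scene",p,W,(270,130,350,240),5,"pics/ov2.png"); np.savez("pics/ov2.npz",p=p,d=d)
p,d=cams.grab_frame("top"); crop(p,310,170,410,260,5,"pics/ov2t.png"); np.savez("pics/ov2t.npz",p=p,d=d)
E
```

```text
12.8417 [ 0.0057 -0.0004  0.1006] [-35.444   89.9279 -22.0193] F [ 0.1097  0.0104 -0.8   ] [-0.0132  0.0146 -0.9464]
```

View pics/ov2.png

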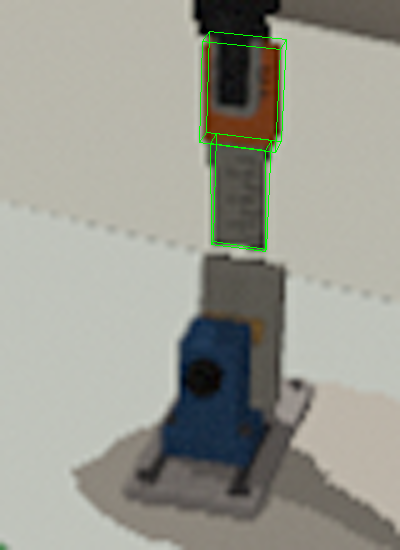

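View pics/ov2t.png

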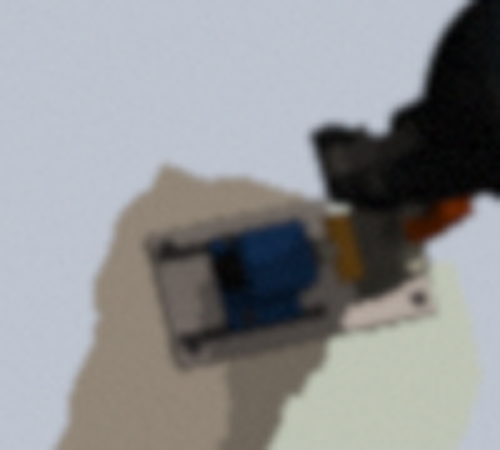

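The tapered, graduated face is towards the nose, the blade is centred over the jaw, and the force reads -0.9 N, which is the gauge's weight. I'll descend to just above the nose level and feel for the jaw.

```bash
python3 - <<'E'
from h import *
np.set_printoptions(suppress=True,precision=4)
F0=force(8)
for tip in (.09,.082,.076,.072):
    arm.movel(tgt(.006,tip),v=.04); arm.wait(.1); f=force(4)-F0; print(tip,pose(),f)
    if np.abs(f).max()>2.5: print("contact!"); break
else:
    lx=.006
    while lx>-.004:
        lx-=.0005; arm.movel(tgt(lx,.072),v=.02); arm.wait(.08); f=force(4)-F0; print(round(lx,4),pose(),f)
        if f[0]>2.0: break
print(arm.sense()["t"])
E
```

```text
0.09 [ 0.0059 -0.0002  0.0902] [0.4454 0.1089 0.5182]
0.082 [ 0.0059 -0.0001  0.0821] [ 0.2171 -0.295  -0.1384]
0.076 [ 0.0059 -0.0001  0.0761] [0.0186 0.1411 0.0319]
0.072 [ 0.006  -0.0001  0.0721] [ 0.3125  0.2356 -0.0364]
0.0055 [ 0.0055 -0.      0.072 ] [-0.0994  0.3208 -0.3217]
0.005 [ 0.005 -0.     0.072] [ 0.2251 -0.0028  0.1812]
0.0045 [0.0045 0.     0.072 ] [ 0.3152  0.0869 -0.2647]
0.004 [ 0.004 -0.     0.072] [ 0.3434  0.3806 -0.1566]
0.0035 [ 0.0035 -0.      0.072 ] [0.2375 0.2695 0.1545]
0.003 [0.003 0.    0.072] [0.0249 0.2884 0.5223]
0.0025 [0.0025 0.     0.072 ] [-0.1609  0.174   0.3617]
0.002 [0.002 0.    0.072] [ 0.5048  0.1041 -0.2208]
0.0015 [ 0.0015 -0.      0.072 ] [ 0.1946  0.3897 -0.3404]
0.001 [ 0.001 -0.     0.072] [0.4607 0.2423 0.0178]
0.0005 [ 0.0005 -0.      0.072 ] [ 0.2185  0.249  -0.1615]
-0.0 [0.0001 0.     0.072 ] [ 0.838  -0.4116 -0.2906]
-0.0005 [-0.0001  0.      0.072 ] [2.4349 0.0684 0.7462]
22.175
```

The jaw was felt at lx ≈ 0.0, agreeing with the vision estimate. I'll slide down along it, keeping light contact, and feel for the nip.

```bash
python3 - <<'E'
from h import *
np.set_printoptions(suppress=True,precision=3)
F0=np.array([.1,0,-.9]) ; lx=-.0002; tip=.072; st=.002
arm.movel(tgt(lx,tip),v=.02); arm.wait(.1); print(force(6)-F0)
h=[]
while tip>.022:
    tip-=st; arm.movel(tgt(lx,tip),v=.02); arm.wait(.04); f=force(4,.02)-F0; h.append(f[2])
    print(round(tip,4),pose(),f,round(arm.sense()["t"],2))
    if f[2]>1.5: st=.001
    if f[2]>4.5: st=.0005
    if f[2]>7.6: break
    if abs(f[0])>8: print("lateral!"); break
E
```

```text
[ 2.043 -0.171  0.915]
0.07 [-0.    0.    0.07] [ 2.021 -0.846 -0.979] 23.08
0.068 [-0.     0.     0.068] [ 2.459 -0.303 -1.014] 23.44
0.066 [-0.     0.     0.066] [ 3.001 -0.534 -1.45 ] 23.8
0.064 [-0.     0.     0.064] [ 3.13  -0.834 -1.091] 24.16
0.062 [-0.     0.     0.062] [ 2.65  -0.908 -1.153] 24.52
0.06 [-0.    0.    0.06] [ 3.234 -1.128 -0.46 ] 24.88
0.058 [-0.     0.     0.058] [ 3.207 -0.783 -0.257] 25.23
0.056 [-0.     0.     0.056] [ 4.201 -1.003 -0.686] 25.59
0.054 [-0.     0.     0.054] [ 4.042 -0.817 -0.906] 25.95
0.052 [-0.     0.     0.052] [ 4.369 -0.556 -0.264] 26.31
0.05 [-0.    0.    0.05] [ 4.753 -1.026  0.203] 26.67
0.048 [-0.     0.     0.048] [ 4.8   -1.373  0.266] 27.02
0.046 [-0.     0.     0.046] [ 5.555 -0.661  0.041] 27.38
0.044 [-0.    -0.     0.044] [ 5.192 -0.698  0.55 ] 27.74
0.042 [-0.     0.     0.042] [ 4.888 -0.821  0.45 ] 28.1
0.04 [-0.   -0.    0.04] [ 4.919 -0.789  0.199] 28.46
0.038 [-0.    -0.     0.038] [ 5.069 -1.293  0.555] 28.82
0.036 [0.    0.    0.036] [ 5.217 -0.655  0.339] 29.18
0.034 [0.    0.    0.034] [ 5.019 -0.625  0.733] 29.53
0.032 [ 0.    -0.     0.032] [ 5.561 -0.958  0.598] 29.89
0.03 [0.   0.   0.03] [ 5.737 -0.603  0.418] 30.25
0.028 [ 0.    -0.     0.028] [ 5.935 -0.856  0.511] 30.61
0.026 [ 0.    -0.     0.026] [ 5.876 -0.688  1.309] 30.97
0.024 [ 0.    -0.     0.024] [ 6.405 -0.34   2.462] 31.32
0.023 [ 0.    -0.     0.024] [ 6.663 -0.242  4.898] 31.68
0.0225 [ 0.    -0.     0.023] [7.262 0.276 6.32 ] 32.04
0.022 [ 0.    -0.     0.023] [6.942 0.49  7.342] 32.4
```

The nip was felt from tip ≈ 25 mm, with the vertical force at 7.3 N. However, 7 N of sideways push against the jaw has built up and is taking part of that. I'll relax the sideways load first, then bring the vertical press to 8 N.

```bash
python3 - <<'E'
from h import *
np.set_printoptions(suppress=True,precision=4)
F0=np.array([.1,0,-.9]); lx=-.0002; tip=.022
f=force(6)-F0; print(pose(),f)
for i in range(12):
    lx+=.0001; arm.movel(tgt(lx,tip),v=.02); arm.wait(.08); f=force(4,.02)-F0
    print(round(lx,4),pose(),f,round(arm.sense()["t"],2))
    if f[0]<.8 or f[2]>9: break
E
```

```text
[ 0.0001 -0.0004  0.0231] [7.5985 0.42   6.9887]
-0.0001 [ 0.0001 -0.0005  0.0231] [6.9228 0.8039 6.983 ] 33.0
0.0 [ 0.0001 -0.0004  0.0231] [6.9207 0.518  7.1825] 33.4
0.0001 [ 0.0001 -0.0004  0.0231] [6.7065 0.3602 6.8217] 33.8
0.0002 [ 0.0001 -0.0004  0.0231] [6.6251 0.6846 6.7906] 34.2
0.0003 [ 0.0001 -0.0004  0.0231] [6.0468 0.3787 6.6455] 34.6
0.0004 [ 0.0001 -0.0005  0.0231] [5.856  0.8988 6.4924] 35.0
0.0005 [ 0.0001 -0.0005  0.0232] [5.8886 0.6484 6.0319] 35.4
0.0006 [ 0.0001 -0.0005  0.0232] [5.5787 0.7372 6.2545] 35.8
0.0007 [ 0.0001 -0.0005  0.0231] [5.3672 0.8208 5.9027] 36.2
0.0008 [ 0.0001 -0.0004  0.0231] [5.1247 0.6927 6.0628] 36.6
0.0009 [ 0.0001 -0.0005  0.0231] [5.1291 0.4833 6.8251] 37.0
0.001 [ 0.0001 -0.0005  0.0231] [3.8978 0.847  7.0163] 37.4
```

```bash
python3 - <<'E'
from h import *
np.set_printoptions(suppress=True,precision=4)
F0=np.array([.1,0,-.9]); lx=.001; tip=.022
for i in range(6):
    lx+=.0003; arm.movel(tgt(lx,tip),v=.02); arm.wait(.08); f=force(4,.02)-F0
    print(round(lx,4),pose(),f,round(arm.sense()["t"],2))
    if f[0]<1 or f[2]>9: break
for i in range(8):
    if f[2]>7.7: break
    tip-=.0003; arm.movel(tgt(lx,tip),v=.02); arm.wait(.08); f=force(5,.02)-F0
    print(round(tip,4),pose(),f,round(arm.sense()["t"],2))
E
```

```text
0.0013 [ 0.0001 -0.0005  0.0231] [3.6569 0.9427 6.4661] 37.8
0.0016 [ 0.0001 -0.0005  0.0231] [2.8032 1.0228 5.7205] 38.2
0.0019 [ 0.0002 -0.0006  0.0225] [-1.2321  0.3244  4.4305] 38.6
0.0217 [ 0.0005 -0.0006  0.0221] [-5.1037 -0.2244  3.8652] 39.02
0.0214 [ 0.0005 -0.0006  0.0218] [-5.4699 -0.4449  3.8133] 39.43
0.0211 [ 0.0005 -0.0005  0.0215] [-5.2868 -0.1721  3.9941] 39.85
0.0208 [ 0.0005 -0.0006  0.0212] [-5.9868 -0.3999  4.5937] 40.27
0.0205 [ 0.0005 -0.0006  0.021 ] [-5.225  -0.163   4.8378] 40.68
0.0202 [ 0.0005 -0.0006  0.0207] [-5.5676  0.1892  4.6464] 41.1
0.0199 [ 0.0005 -0.0006  0.0205] [-5.2939  0.2607  5.5228] 41.52
0.0196 [ 0.0005 -0.0006  0.0202] [-5.6835  0.2834  5.5802] 41.93
```

```bash
python3 - <<'E'
from h import *
np.set_printoptions(suppress=True,precision=4)
F0=np.array([.1,0,-.9]); lx=.0019; tip=.0196
for i in range(6):
    lx-=.0003; arm.movel(tgt(lx,tip),v=.02); arm.wait(.06); f=force(4,.02)-F0
    print(round(lx,4),pose(),f,round(arm.sense()["t"],2))
    if f[0]>-1.2 or f[2]>9: break
E
```

```text
0.0016 [ 0.0004 -0.0006  0.0201] [-4.9694 -0.0804  6.2124] 42.31
0.0013 [ 0.0003 -0.0006  0.0202] [-4.8146 -0.1318  6.0853] 42.68
0.001 [ 0.0003 -0.0006  0.0201] [-4.4215  0.0517  5.9579] 43.06
0.0007 [ 0.0003 -0.0006  0.0201] [-3.8455 -0.0767  6.2333] 43.43
0.0004 [ 0.0003 -0.0006  0.0201] [-2.5197 -0.0309  7.2112] 43.81
0.0001 [ 0.0003 -0.0006  0.0201] [-1.822   0.1491  7.3038] 44.18
```

```bash
python3 - <<'E'
from h import *
np.set_printoptions(suppress=True,precision=4)
F0=np.array([.1,0,-.9]); lx=.0001; tip=.0196
for i in range(3):
    if i<2: lx-=.0003
    if f_ok if i and (f_ok:=(f[2]>7.8)) else False: break
    if i: tip-=.0002
    arm.movel(tgt(lx,tip),v=.02); arm.wait(.06); f=force(5,.02)-F0
    print(round(lx,4),round(tip,4),pose(),f,round(arm.sense()["t"],2))
    if f[2]>9: break
p,d=cams.grab_frame("scene"); crop(p,270,130,350,240,5,"pics/n1.png"); np.savez("pics/n1.npz",p=p,d=d)
E
```

```text
-0.0002 0.0196 [ 0.0003 -0.0006  0.0201] [-1.384  -0.2427  7.462 ] 44.58
-0.0005 0.0194 [ 0.0003 -0.0006  0.0199] [-0.286  -0.6586  7.9512] 44.97
```

View pics/n1.png

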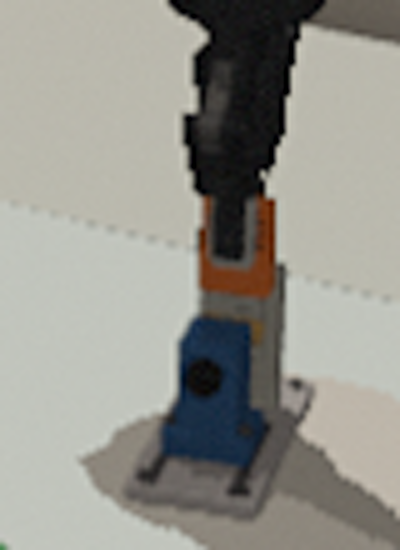

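It's pressed with 8.0 N vertical and about 0 N sideways. The picture shows the handle flush in front of the jaw, crop (238,245). Releasing now.

```bash
python3 - <<'E'
from h import *
np.set_printoptions(suppress=True,precision=4)
arm.command_gripper(.035); arm.wait(.2)
print(arm.sense()["t"],arm.sense()["opening"],pose(),force(4,.02))
T=arm.sense()["ee_pos"]; 
arm.movel(tgt(-.0002,.09),v=.08)
print(arm.sense()["t"],arm.sense()["opening"],pose(),force(4,.02))
arm.movel(tgt(-.0002,.13),v=.12)
for n,b in (("scene",(270,130,350,240)),("top",(310,170,410,260))):
    p,d=cams.grab_frame(n); crop(p,*b,5,f"pics/r_{n}.png"); np.savez(f"pics/r_{n}.npz",p=p,d=d)
print(arm.sense()["t"])
E
```

```text
45.5667 0.035122182440699 [-0.0003  0.0002  0.0192] [-0.0429 -0.3963  0.0602]
46.6667 0.03507613037042029 [0.0001 0.0004 0.0894] [-0.1729  0.1353 -0.0965]
47.3167
```

View pics/r_scene.png

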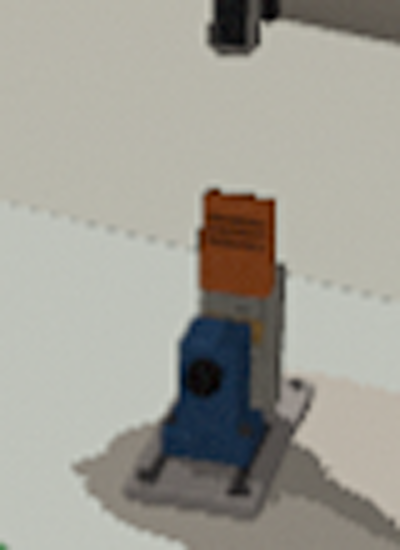

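View pics/r_top.png

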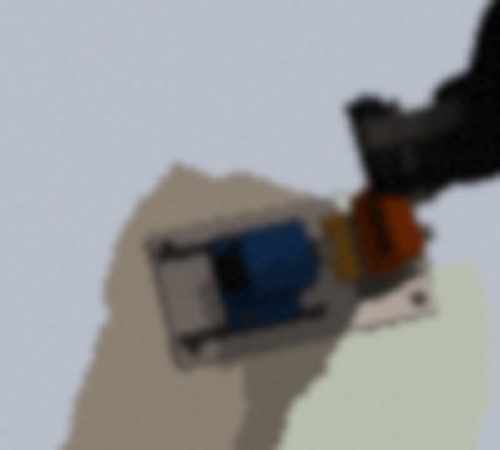

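The gauge stands in the gap, with its handle at crop (238,243) in the scene view. A quick check of its tilt and position from depth:

```bash
python3 - <<'E'
from h import *
np.set_printoptions(suppress=True,precision=4)
for n,b in (("scene",(300,160,340,200)),("top",(370,195,405,235))):
    z=np.load(f"pics/r_{n}.npz"); p=z["p"]; X=cloud(n,z["d"]); hsv=cv2.cvtColor(p,cv2.COLOR_RGB2HSV)
    m=np.zeros(p.shape[:2],bool); m[b[1]:b[3],b[0]:b[2]]=True
    m&=cv2.inRange(hsv,(2,150,60),(17,255,255))>0; q=X[m]; r=q[:,:2]-O; L=np.c_[r@EX,r@EY,q[:,2]]
    L=L[(abs(L[:,0]-.006)<.02)&(L[:,2]>.06)&(L[:,2]<.14)]
    print(n,len(L),"z",np.percentile(L[:,2],[2,98]),"y",np.percentile(L[:,1],[2,98]),"x",np.percentile(L[:,0],[5,50,95]))
    t=L[L[:,2]>np.percentile(L[:,2],97)-.004]; print(" top face",len(t),np.median(t,0))
    f=L[(L[:,2]<.117)&(L[:,0]>.007)]
    if len(f)>20:
        A=np.c_[np.ones(len(f)),f[:,1],f[:,2]-.1]; s=np.linalg.lstsq(A,f[:,0],rcond=None)[0]; print(" tapered-side face x,slope y,slope z",s,(A@s-f[:,0]).std())
E
```

```text
scene 281 z [0.0791 0.1272] y [-0.0161  0.016 ] x [0.0083 0.0133 0.0167]
 top face 37 [0.0123 0.0004 0.1254]
 tapered-side face x,slope y,slope z [ 0.0133 -0.0035  0.0016] 0.0021036763608713806
top 103 z [0.0615 0.127 ] y [-0.0112  0.0175] x [0.0045 0.0114 0.0194]
 top face 49 [0.0083 0.007  0.1249]
 tapered-side face x,slope y,slope z [ 0.0109  0.0141 -0.1495] 0.0025811644902830892
```

```bash
python3 - <<'E'
from h import *
s=arm.sense(); print(s["t"],s["wrist_force"].round(2),s["opening"])
arm.close_job(); 
E
```

```text
47.3167 [ 0.33 -0.01  0.02] 0.03496713374352038
the job is handed in; nothing more can be done
```

I slid the taper gauge into the clamp gap, pressed it until it was nipped, and left it standing there released. I handed the job in at 47.3 s, and no verdict was reported. I lifted it from the grey stand, found the fixed jaw by touch and slid the flat face down it until I felt the nip. The final press was 8.0 N downward with about 0 N sideways. I then opened the fingers and withdrew straight up.

**Last checks, after release:**
- **Height:** handle top at about 126 mm, so the tip is about 20 mm above the worktop.
- **Position along the jaw:** about 0.4 mm from the middle by the scene camera.
- **Flush on the jaw:** the scene camera puts the handle's tapered side 13.3 mm off the jaw plane (12.5 mm is perfectly flush). That camera had read about 1 mm high earlier.
- **Upright:** tilt about 0.002 rad by the scene camera.
- **Robot:** gripper clear and wrist force back to about zero.

**What disagreed or was not checked:**
- **Finger height:** both cameras showed the fingertips about 37 mm above the reported TCP height. I used the camera heights, and the grasp and later checks agreed with them.
- **Sideways load:** the sideways push reached about 7 N against the jaw, then swung to about 6 N the other way while I was relaxing it. That let the gauge seat about 3 mm deeper than the first nip (tip at about 20 mm instead of 23 mm). It was near zero before release.
- **Top camera after release:** its view of the handle was partly blocked, and its fit was too poor to use (7 mm off the middle, slope -0.15).
- **Nip force:** the final force between gauge and jaw could not be measured directly.
- **Vial, bottle and timer:** I did not measure these again. The arm was not worked near them and no unexpected contact was felt.

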